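Seat the pan support on the portable hob so it does not rock

TASK

Get the portable hob ready for a pan: take the salt shaker off the burner and stand it upright on the bare counter, clear of the hob. Bring the four-footed pan support out from under the low shelf, set it on the hob over the burner and turn it until its short foot stands on the raised block in front of the wind guard and all four feet touch, so that it sits level and does not rock. Let go of everything, and leave the jars and the mill on the shelf, and the mug, where they stand.

Things in the scene. Friction and masses are not known exactly. Their poses are not given: they have to be found in the camera images.
- pan_support: loose dark steel, 0.3 kg, 55 mm high: upright flat-bar ring on four flat feet under the bar at own +x, +y, -y (12 mm wide, long) and -x (24 mm wide, 10 mm shorter: the short foot; heavier side, so on a flat it leans 0.13 rad that way). Origin on the ring's axis, level with the long soles; z up. Starts on the counter, short foot to the shelf's front within 0.25 rad, over half sticking out
- ring_top (a point): middle of the ring's upper edge plane (support's own 0, 0, 55 mm). Ring bar: mid radius 76 mm, 6 mm thick, 18 mm high (37 to 55 mm above the long soles). Pinch it across the bar, at a foot or near one; four arms, 5 mm wide and in the top 8 mm, run inward at 45 degrees between the feet from the ring to 25 mm from the axis
- short_foot (a point): middle of the sole of the pan support's short foot (support's own -76, 0, 10 mm)
- hob: fixed grey portable one-burner hob, 228 x 230 mm; origin on the counter under the burner's centre, +x toward its upright wind guard at the back. Flat top, where the feet stand, 20 mm above the origin, x -120 to +108, y -115 to +115 mm. Round burner in the middle, radius 38 mm, top at 36 mm height
- guard_top (a point): middle of the top edge of the hob's aluminium wind guard (hob's own +97, 0, 158 mm). The guard stands upright: front face at hob x +95 mm, 200 mm wide, with short wings at both ends that reach forward to x +68 mm at y +-115 mm. It leaves no room for fingers on the ring's side next to it once the support is seated
- block_top (a point): middle of the top of the raised block on the hob, where the short foot belongs (hob's own +76, 0, 30 mm): dark steel, 24 mm along x, 44 mm along y, 10 mm higher than the hob's top. With the support centred on the burner and turned so that its +x runs against the hob's +x, all four feet touch
- shelf: fixed low counter shelf, wooden board 160 mm (x) x 250 mm (y) on four thin steel legs at x +-70, y +-117 mm; origin on the counter under its centre, front at own -x (toward the robot). Underside at 84 mm, top at 98 mm height; a thin steel rail along the front edge rises to 140 mm height, so the gripper cannot reach over the board: draw things out level before lifting
- salt: loose salt shaker, clear with grey dome cap, 44 mm across, 90 mm high, origin under its centre, z up; starts standing on the burner
- jar_left: spice jar with red cap, 45 mm across, 106 mm high, standing loose on the left of the shelf; origin under its centre
- jar_right: spice jar with red cap, 45 mm across, 106 mm high, standing loose on the right of the shelf; origin under its centre
- mill: dark wooden pepper mill, 58 mm across, 170 mm high, standing loose on the shelf between or beside the jars; origin under its centre
- mug: white mug, 79 x 113 x 94 mm, standing loose on the counter to the right in front of the shelf; origin under its middle, handle toward own -y
Things that resemble listed ones, but are neither listed nor needed, are in the scene too. Leave any blue look-alike of the salt alone.

How it is judged:
By the outcome, as a careful person would: the job done as asked, in the order asked, and still so for the second after the job is handed in, with the robot touching nothing.
It also fails if it takes over 72 s, if anything falls off the work surface, if the arm or the gripper's body presses on something with over 40 N, if the wrist force passes 120 N, or if a joint passes its speed limit or range.

ROBOT

A 6-joint arm with a two-finger parallel gripper is mounted at the origin on a cart in front of the work surface, level with it; the furniture and walls round the work are solid. World frame = base frame: x ahead of the robot, y to its left, z up, the work surface at z = 0. Lengths are in m, angles in rad, forces in N, time in s.
With the tool pointing down it reaches from about 0.225 to 0.875 m from the base axis. Payload 3.4 kg.
Tool frame: the origin (TCP) lies at the very end of the fingers, on their centre line; the grasp point (between the pads) lies 19 mm behind it; z points along the fingers, y is the line along which they close (so a half turn about z gives the same grasp; the last joint's range is limited). The gripper opens to 85 mm and grips with 20 to 120 N. Pads are 22 mm wide; open, the fingers measure 114 mm over their backs; the gripper's body (76 mm by 85 mm) begins 54 mm behind the grasp point. The pads swing forward as they close: fully open they stand 13 mm farther back than shut.
Start: joints at [-1.423, 0.276, 1.505, -0, 1.361, -0.121], TCP at [0.153, -0.554, 0.231] pointing down, gripper open.
Joint ranges: [-2.89, 2.89], [-0.75, 2.08], [0.22, 2.7], [-1.18, 4.32], [0.11, 2.71], [-2.7, 2.7]. Speed limits (rad/s): [2.57, 2.57, 3.14, 3.14, 3.14, 3.14].

INTERFACE

Orientations are given as a unit quaternion [w, x, y, z].
In Python, from rig import manip, eyes gives the robot as it stands.
- The arm moves only by the tool servo_tool, never from a script. Its argument "series" is text: rows parted by semicolons, each of 7 numbers parted by spaces: the shift along the tool's x, y, z in m, then the turn, a rotation vector about the tool's x, y, z in degrees, then the closure, from 0 (fully open) to 1 (shut). In form: dx dy dz ax ay az fingers; .... A call has 1 to 5 rows; each row is the pose to reach, as a shift and turn from the pose commanded when the call began, along the tool's axes at that moment; what a row does not reach only later rows make up. A row lasts 1/10 s, in which the tool goes at most 50 mm and 8.59 degrees, less where a joint would pass 70% of its speed; a pose out of reach is approached as far as the arm can. A call with a gripper value outside its range is refused whole. The fingers move at their own pace and stop on an object; "squeeze" is the grip in N (left out, the last holds). Time passes only in rows, so rows that repeat a pose let the fingers close. It gives the time, the measured TCP pose, the force, the opening and the grip force at its end, in the units of the state.
- manip.get_state(): the state, without advancing time (a new reading comes with each control period).
- eyes.get_image(name): name is "scene" or "top"; returns the picture (480x640x3 uint8, red, green, blue); there is no depth.
- eyes.camera_info(name): a dict with "fx", "fy", "cx", "cy" (pixels), "dist" ([k1, k2, p1, p2, k3] as OpenCV has them; the pictures are not rectified), "eye" and "orientation" of the camera in the world. Camera axes: x right, y down, z forward; pixel columns grow to the right and rows downward; lengths in m; the calibration is good to about 2 mm. A picture is of the moment at which its call begins. camera_info takes no time and is no camera call.
- manip.sign_off(): hands the job in; it is judged then, once.
The state is a dict: "clock": time; "qpos": joint angles; "qd": joint speeds; "effort": joint torques, N m; "position": TCP position; "ee_rot": TCP orientation; "contact_force": force on the tool from outside, world axes, zero at the start; "moment": the same for the moment, N m; "width": finger opening in m; "gripper_force": force on a finger pad.
Only numpy, scipy, OpenCV 4.12 (cv2) and the standard library are available. Lean on these libraries where they do the work, as an engineer would, in place of code of your own. Each camera call takes 0.05 s, during which the arm holds its last target. There are 200 camera calls.

## Working session

There is one attempt and no reset: what is moved stays moved. The work goes in short steps, Python scripts to look and compute and a tool call to move; the robot and the scene stay as the last step left them, time stands still between calls to the robot, and variables do not carry over. Pictures are saved under pics/ and viewed, at most 10 in all, crops included, and the job is handed in when it is done.

Besides the shell and the picture viewer there is one more tool, called after "Emit:" as name(argument=value, ...), one argument or row to a line, values as JSON. servo_tool: Moves the arm, as the interface text tells. Its arguments: {"type":"object","properties":{"series":{"type":"string"},"squeeze":{"type":"number"}},"required":["series"]}

```bash
mkdir -p pics; ls; python3 - <<'E'
from rig import manip, eyes
import cv2
for n in ("scene","top"):
    im=eyes.get_image(n); cv2.imwrite(f"pics/{n}0.png",im[:,:,::-1]); print(eyes.camera_info(n))
print(manip.get_state())
E
```

```text
pics
{'fx': 458.3064454589437, 'fy': 458.3064454589437, 'cx': 320.2323726538243, 'cy': 235.6451037086626, 'dist': array([-0.0542884,  0.       ,  0.       ,  0.       ,  0.       ]), 'eye': array([-0.28511205,  0.46904586,  0.63244385]), 'orientation': array([ 0.23902853, -0.37784536,  0.76673364, -0.460671  ])}
{'fx': 470.8230531838139, 'fy': 470.8230531838139, 'cx': 326.3831873779721, 'cy': 239.47009003638436, 'dist': array([-0.08885649,  0.        ,  0.        ,  0.        ,  0.        ]), 'eye': array([ 0.34046303, -0.13334664,  1.377934  ]), 'orientation': array([ 0.05110319, -0.70226901,  0.7085482 , -0.04654192])}
{'clock': 0.1, 'qpos': array([-1.42301685e+00,  2.76553861e-01,  1.50601892e+00,  7.65418817e-06,
        1.36070427e+00, -1.20988043e-01]), 'qd': array([-0.00055032, -0.00049871, -0.00332904, -0.00115604, -0.00052193,
       -0.00011749]), 'effort': array([ 1.19637261e-03, -4.17701590e+01, -2.46404546e+01, -2.21789251e-04,
        5.82336477e-03,  2.87261543e-06]), 'position': array([ 0.15262098, -0.55388177,  0.23050867]), 'ee_rot': array([-8.42176607e-04,  9.90983839e-01,  1.33978811e-01, -7.53962929e-06]), 'contact_force': array([ 0.27257633, -0.14232406, -0.93394525]), 'moment': array([ 0.00726005, -0.0133842 , -0.01425871]), 'gripper_force': 0.0, 'width': 0.08539597563504628}
```

View pics/scene0.png

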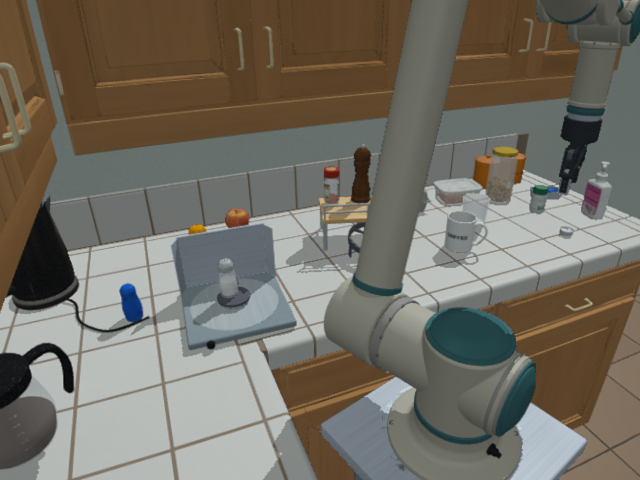

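View pics/top0.png

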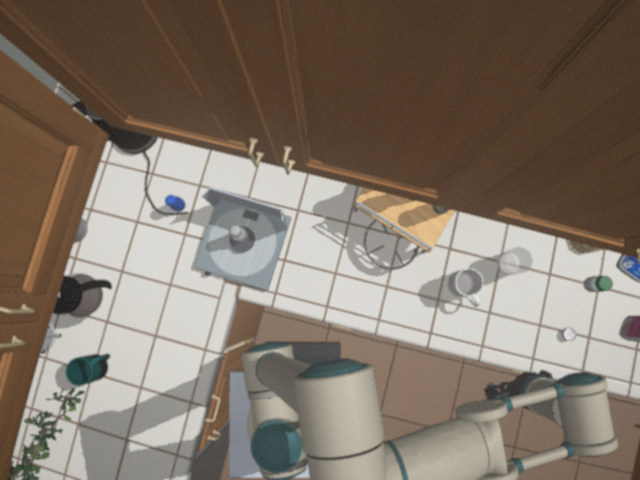

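The scene view shows the salt (229,280) on the hob, with the blue look-alike at (132,302). The support is at about (360,240), under the shelf front. In the top view the hob is at (242,238), the salt at (238,232), the support ring at (392,243), the shelf at (408,215) and the mug at (467,285). I'll enlarge the work area to confirm.

```bash
cat > h.py <<'E'
import numpy as np, cv2
from scipy.spatial.transform import Rotation as R
from rig import manip, eyes
def cam(n):
    c=eyes.camera_info(n); K=np.array([[c['fx'],0,c['cx']],[0,c['fy'],c['cy']],[0,0,1]])
    return K,c['dist'],np.array(c['eye']),R.from_quat(np.roll(c['orientation'],-1)).as_matrix()
def ray(n,px):
    K,d,e,M=cam(n); u=cv2.undistortPoints(np.array(px,float).reshape(-1,1,2),K,d)[:,0]
    return e,np.c_[u,np.ones(len(u))]@M.T
def plane(n,px,z):
    e,r=ray(n,px); return e+r*((z-e[2])/r[:,2])[:,None]
def proj(n,P):
    K,d,e,M=cam(n); rv=cv2.Rodrigues(M.T)[0]
    return cv2.projectPoints(np.array(P,float).reshape(-1,1,3),rv,-M.T@e,K,d)[0][:,0]
def tri(a,b):
    e1,r1=ray('scene',[a]);e2,r2=ray('top',[b]); A=np.c_[r1[0],-r2[0]]
    s=np.linalg.lstsq(A,e2-e1,rcond=None)[0]; p,q=e1+s[0]*r1[0],e2+s[1]*r2[0]
    return (p+q)/2,np.linalg.norm(p-q)
def toolvec(dp): # world shift -> tool axes
    s=manip.get_state(); return R.from_quat(np.roll(s['ee_rot'],-1)).inv().apply(np.array(dp)-0)
def crop(n,x0,y0,x1,y1,k,f,im=None):
    im=eyes.get_image(n) if im is None else im
    c=cv2.resize(im[y0:y1,x0:x1],None,fx=k,fy=k,interpolation=cv2.INTER_CUBIC); cv2.imwrite(f,c[:,:,::-1])
E
python3 - <<'E'
import cv2,numpy as np
a=cv2.imread('pics/top0.png');b=cv2.imread('pics/scene0.png')
z=lambda i,x0,y0,x1,y1,k:cv2.resize(i[y0:y1,x0:x1],None,fx=k,fy=k,interpolation=cv2.INTER_CUBIC)
t=np.hstack([z(a,190,180,300,300,3.6),z(a,345,175,455,295,3.6)])   # 792x432
cv2.imwrite('pics/c1.png',t)
cv2.imwrite('pics/c2.png',np.hstack([z(b,165,215,305,355,2.85),z(b,300,140,440,280,2.85)]))
E
```

```text
(no output)
```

View pics/c1.png

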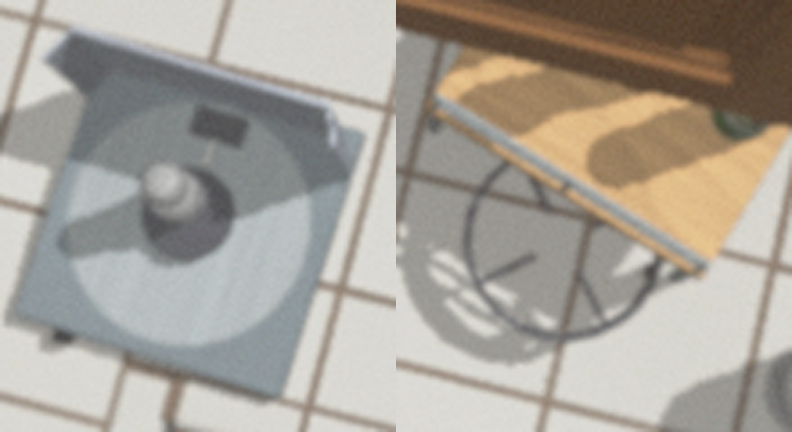

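View pics/c2.png

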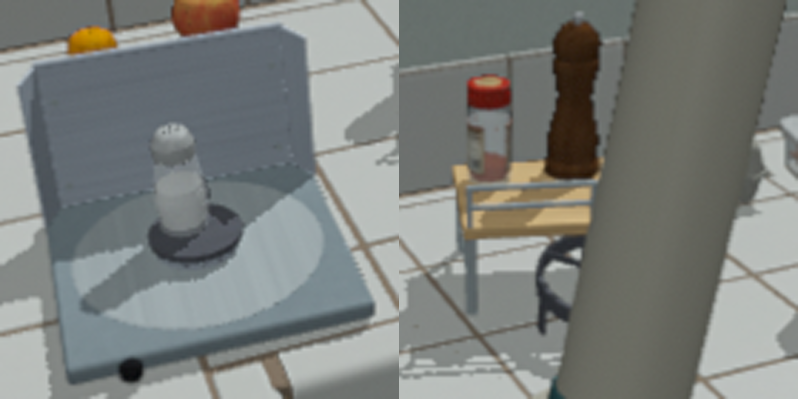

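The crops confirm it. The salt (top px ~(234,231)) is the clear shaker with the grey dome on the burner; the blue one at (176,203) is the look-alike and stays put. The block is at px (251,215), on the guard side. The ring shows feet and arms sticking out in front of the rail, with its front at px ~(386,268). Next I'll measure positions.

```bash
cat > m1.py <<'E'
from h import *
from scipy.optimize import least_squares
np.set_printoptions(precision=4,suppress=True)
im=cv2.imread('pics/top0.png')
L=lambda c:np.array(c)/3.6+[190,180]; Rr=lambda c:(np.array(c)-[396,0])/3.6+[345,175]
blk=plane('top',[L([219,127])],.03)[0]
fr=plane('top',[L([12,318]),L([280,398])],.02); bR=plane('top',[L([365,132])],.02)[0]
disc=plane('top',[L([188.5,221])],.02)[0]
print('blk',blk,'front',fr,'bR',bR,'disc',disc)
ax=blk-disc; d=fr[0]-fr[1]; print('yaw blk-disc',np.arctan2(ax[1],ax[0]),'front edge', np.arctan2(-d[0],d[1]), 'w',np.linalg.norm(d), 'depth',np.linalg.norm(bR-fr[1]))
yaw=np.arctan2(-d[0],d[1]);X=np.array([np.cos(yaw),np.sin(yaw)])
print('origin from front',fr.mean(0)[:2]+.12*X,'from blk',blk[:2]-.076*X)
gt=plane('top',[L([78,32]),L([325,105])],.158); print('guard top ends',gt, gt.mean(0))
# salt
print('salt tri top',tri([225.7,260.2],L([158,183])), 'scene base',plane('scene',[[231,293]],.036), 'top cap@.085',plane('top',[L([160,185])],.085))
rl=plane('top',[Rr([438,97]),Rr([705,265])],.14); d=rl[0]-rl[1]; print('rail',rl,'len',np.linalg.norm(d),'yaw',np.arctan2(-d[0],d[1]))
print('mug',plane('top',[[467,283]],.09),'blue',plane('top',[[176,203]],.06),'mill',tri((362,148),(0,0)) if 0 else '')
# ring
g=cv2.cvtColor(im,cv2.COLOR_BGR2GRAY); hsv=cv2.cvtColor(im,cv2.COLOR_BGR2HSV)
m=np.zeros_like(g); poly=np.array([Rr(p) for p in [(455,150),(500,150),(660,258),(675,262),(665,300),(600,345),(520,345),(455,280)]]).astype(int)
cv2.fillPoly(m,[poly],255); m[(g>95)]=0
ys,xs=np.nonzero(m); P=plane('top',np.c_[xs,ys],.05)[:,:2]
f=lambda p:np.hypot(P[:,0]-p[0],P[:,1]-p[1])-.076
r=least_squares(f,list(P.mean(0)+[.02,0]),loss='soft_l1',f_scale=.003); res=f(r.x)
print('ring',r.x,len(P),(abs(res)<.006).sum())
q=P[res<-.010]-r.x; a=np.degrees(np.arctan2(q[:,1],q[:,0])); rr=np.hypot(*q.T)
print(np.c_[a,rr*1000][np.argsort(a)].round(0).tolist())
E
python3 m1.py
```

```text
blk [0.6014 0.0947 0.03  ] front [[0.4481 0.2632 0.02  ]
 [0.3825 0.0446 0.02  ]] bR [ 0.5979 -0.0232  0.02  ] disc [0.526  0.1202 0.02  ]
yaw blk-disc -0.32584816207325346 front edge -0.2913211813679007 w 0.22824466387853096 depth 0.2258078858947583
origin from front [0.5302 0.1194] from blk [0.5286 0.1166]
guard top ends [[ 0.6498  0.1799  0.158 ]
 [ 0.5922 -0.0049  0.158 ]] [0.621  0.0875 0.158 ]
salt tri top (array([0.5401, 0.1231, 0.1245]), np.float64(0.0026255206360014777)) scene base [[0.5396 0.1198 0.036 ]] top cap@.085 [[0.5455 0.1308 0.085 ]]
rail [[ 0.6137 -0.2083  0.14  ]
 [ 0.4856 -0.4032  0.14  ]] len 0.23324839043649254 yaw -0.5813726717182689
mug [[ 0.3954 -0.5108  0.09  ]] blue [[0.6344 0.3084 0.06  ]] mill 
ring [ 0.5663 -0.3656] 22 13
[[135.0, 47.0], [140.0, 47.0], [141.0, 43.0]]
```

```bash
cat > m2.py <<'E'
from h import *
from scipy.optimize import least_squares
np.set_printoptions(precision=4,suppress=True)
im=cv2.imread('pics/top0.png')
Rr=lambda c:(np.array(c,float)-[396,0])/3.6+[345,175]
g=cv2.cvtColor(im,cv2.COLOR_BGR2GRAY).astype(float); bg=cv2.GaussianBlur(g,(0,0),4)
c=(Rr([563,245]))
ys,xs=np.mgrid[232:275,360:425]; ys=ys.ravel();xs=xs.ravel()
rad=np.hypot(xs-c[0],ys-c[1]); k=(bg[ys,xs]-g[ys,xs]>14)&(rad>20)&(rad<34)
px=np.c_[xs,ys][k]
P=plane('top',px,.052)[:,:2]
f=lambda p:np.hypot(P[:,0]-p[0],P[:,1]-p[1])-.076
c0=plane('top',[c],.052)[0,:2]
r=least_squares(f,c0,loss='soft_l1',f_scale=.002); res=f(r.x)
print('ring auto',c0,r.x,k.sum(),(abs(res)<.005).sum())
M=np.array([(467,235),(480,285),(510,325),(560,340),(600,328),(640,295),(480,190)])
P=plane('top',Rr(M),.052)[:,:2]; r2=least_squares(f,c0); print('manual',r2.x,f(r2.x))
for nm,a in {'A in':(535,255),'A out':(487,278),'B in':(578,275),'B out':(603,322),'C in':(550,210),'C out':(530,168),'footR':(654,270)}.items():
    q=plane('top',[Rr(a)],.055)[0,:2]-r2.x; print(nm,np.degrees(np.arctan2(q[1],q[0])),np.hypot(*q))
E
python3 m2.py
```

```text
ring auto [ 0.5129 -0.3102] [ 0.5169 -0.3091] 335 242
manual [ 0.5156 -0.3092] [-0.0011 -0.0025  0.0021  0.0019 -0.0017 -0.0016  0.0002]
A in 116.60541900493159 0.024249043490717888
A out 115.60636104282294 0.06639753786095651
B in -156.42375679162714 0.029486391490885028
B out -154.6733960376462 0.07109470879490483
C in 19.72954799172792 0.026390882778179373
C out 22.15652113846384 0.06333115565384219
footR -108.21142650349563 0.07572324842213805
```

Measured positions:

| Item | Position (m) | Yaw / direction |
|---|---|---|
| Hob | (0.529, 0.118) | yaw −0.30 rad |
| Salt | (0.540, 0.121) | – |
| Ring | (0.517, −0.309) | short foot toward 160° |
| Shelf front | – | faces 147° |

First move: go above the salt.

Emit:
servo_tool(
  series="0.1775 -0.176 0 0 0 0 0;0.1775 -0.176 0 0 0 0 0;0.1775 -0.176 0 0 0 0 0;0.1775 -0.176 0 0 0 0 0;0.1775 -0.176 0 0 0 0 0",
)

```text
clock: 0.6
position: [0.2775, -0.3356, 0.231]
ee_rot: [-0.0, 0.991, 0.134, 0.0]
contact_force: [1.0, -0.3, -0.1]
width: 0.0853
gripper_force: 0.0
```

Emit:
servo_tool(
  series="0.1775 -0.176 0 0 0 0 0;0.1775 -0.176 0 0 0 0 0;0.1775 -0.176 0 0 0 0 0;0.1775 -0.176 0 0 0 0 0;0.1775 -0.176 0 0 0 0 0",
)

```text
clock: 1.1
position: [0.4019, -0.1188, 0.2313]
ee_rot: [0.0, 0.991, 0.134, 0.0]
contact_force: [0.5, -1.0, -0.7]
width: 0.0849
gripper_force: 0.0
```

Emit:
servo_tool(
  series="0.1775 -0.176 0 0 0 0 0;0.1775 -0.176 0 0 0 0 0;0.1775 -0.176 0 0 0 0 0;0.1775 -0.176 0 0 0 0 0;0.1775 -0.176 0 0 0 0 0",
)

```text
clock: 1.6
position: [0.5263, 0.0981, 0.231]
ee_rot: [0.0, 0.991, 0.134, -0.0]
contact_force: [0.4, -0.8, -0.5]
width: 0.0855
gripper_force: 0.0
```

Emit:
servo_tool(
  series="0.019 -0.018 0 0 0 0 0;0.019 -0.018 0.05 0 0 0 0;0.019 -0.018 0.1 0 0 0 0;0.019 -0.018 0.14 0 0 0 0;0.019 -0.018 0.159 0 0 0 0",
)

```text
clock: 2.1
position: [0.5361, 0.1184, 0.0681]
ee_rot: [-0.0, 0.991, 0.134, -0.004]
contact_force: [0.1, 0.2, 0.3]
width: 0.0855
gripper_force: 0.0
```

Emit:
servo_tool(
  series="0 0 0 0 0 0 0;0 0 0 0 0 0 1;0 0 0 0 0 0 1;0 0 0 0 0 0 1;0 0 0 0 0 0 1",
  squeeze=40,
)

```text
clock: 2.6
position: [0.541, 0.1187, 0.0743]
ee_rot: [0.0, 0.991, 0.134, 0.002]
contact_force: [-0.6, -0.4, 4.0]
width: 0.0365
gripper_force: 39.2
```

Emit:
servo_tool(
  series="0 0 0 0 0 0 1;0 0 0 0 0 0 1;0 0 0 0 0 0 1;0 0 -0.01 0 0 0 1;0 0 -0.02 0 0 0 1",
)

```text
clock: 3.1
position: [0.5391, 0.1183, 0.093]
ee_rot: [0.0, 0.991, 0.134, -0.0]
contact_force: [0.2, -0.2, -1.7]
width: 0.0367
gripper_force: 39.7
```

Emit:
servo_tool(
  series="0 0 -0.05 0 0 0 1;0 0 -0.1 0 0 0 1;0 0 -0.14 0 0 0 1;0 0 -0.14 0 0 0 1;0 0 -0.14 0 0 0 1",
)

```text
clock: 3.6
position: [0.5396, 0.1184, 0.2338]
ee_rot: [0.0, 0.991, 0.134, 0.001]
contact_force: [-0.8, -0.5, -1.4]
width: 0.0368
gripper_force: 40.0
```

```bash
python3 - <<'E'
from h import *
print(proj('top',[[.35,.35,0],[.37,.33,0],[.35,.35,.15],[.38,.38,0]]),proj('scene',[[.35,.35,0],[.37,.33,0]]))
print(plane('top',[[110,285]],.1), plane('top',[[238,300],[262,303],[430,342]],0))
s=manip.get_state();print(s['width'],s['gripper_force'],s['contact_force'],s['position'])
E
```

```text
[[165.45929738 302.26368471]
 [172.29881063 295.43373105]
 [145.97720862 301.85814643]
 [155.86545236 292.05362189]] [[166.7864807  402.52122781]
 [173.28825823 390.75101657]]
[[0.39660151 0.47435008 0.1       ]] [[ 0.3561319   0.13434075  0.        ]
 [ 0.3471029   0.06384908  0.        ]
 [ 0.230408   -0.42196489  0.        ]]
0.036813841211950964 39.97692128998949 [-0.79361046 -0.49940737 -1.4440147 ] [0.53960502 0.11844939 0.2338276 ]
```

The drop spot px (165,302) is bare tile, clear of the hob, the carafe handle and the blue shaker.

Emit:
servo_tool(
  series="-0.02 -0.045 0 0 0 0 1;-0.038 -0.09 0 0 0 0 1;-0.056 -0.136 0 0 0 0 1;-0.075 -0.181 0 0 0 0 1;-0.093 -0.226 0 0 0 0 1",
)

```text
clock: 4.1
position: [0.3871, 0.312, 0.2303]
ee_rot: [0.001, 0.991, 0.134, -0.002]
contact_force: [1.5, 0.8, -1.5]
width: 0.0368
gripper_force: 40.0
```

Emit:
servo_tool(
  series="-0.019 -0.0455 0 0 0 0 1;-0.019 -0.0455 0.05 0 0 0 1;-0.019 -0.0455 0.1 0 0 0 1;-0.019 -0.0455 0.14 0 0 0 1;-0.019 -0.0455 0.17 0 0 0 1",
)

```text
clock: 4.6
position: [0.3561, 0.3485, 0.0581]
ee_rot: [0.002, 0.991, 0.134, -0.003]
contact_force: [0.4, 0.4, 0.1]
width: 0.0367
gripper_force: 40.0
```

Emit:
servo_tool(
  series="0 0 0.01 0 0 0 1;0 0 0.015 0 0 0 1;0 0 0.02 0 0 0 1;0 0 0.022 0 0 0 1;0 0 0.024 0 0 0 1",
)

```text
clock: 5.1
position: [0.3601, 0.351, 0.0392]
ee_rot: [-0.001, 0.991, 0.134, 0.001]
contact_force: [0.6, 0.4, -0.6]
width: 0.037
gripper_force: 40.0
```

Emit:
servo_tool(
  series="0 0 0.001 0 0 0 1;0 0 0.002 0 0 0 1;0 0 0.003 0 0 0 1;0 0 0.003 0 0 0 1;0 0 0.003 0 0 0 1",
)

```text
clock: 5.6
position: [0.3608, 0.3512, 0.0381]
ee_rot: [-0.001, 0.991, 0.134, 0.002]
contact_force: [-1.0, -1.5, 15.2]
width: 0.0372
gripper_force: 41.5
```

Contact with the counter. I'll back off 1 mm, open and rise.

Emit:
servo_tool(
  series="0 0 -0.002 0 0 0 1;0 0 -0.002 0 0 0 0.4;0 0 -0.002 0 0 0 0;0 0 -0.002 0 0 0 0;0 0 -0.002 0 0 0 0",
)

```text
clock: 6.1
position: [0.3592, 0.3504, 0.037]
ee_rot: [0.0, 0.991, 0.134, -0.0]
contact_force: [-1.0, 1.2, 0.2]
width: 0.0856
gripper_force: 0.0
```

Emit:
servo_tool(
  series="0 0 -0.02 0 0 0 0;0 0 -0.06 0 0 0 0;0 0 -0.11 0 0 0 0;0 0 -0.16 0 0 0 0;0 0 -0.2 0 0 0 0",
)

```text
clock: 6.6
position: [0.3596, 0.3508, 0.24]
ee_rot: [-0.001, 0.991, 0.134, 0.001]
contact_force: [1.8, 1.0, -0.8]
width: 0.0853
gripper_force: 0.0
```

Emit:
servo_tool(
  series="-0.0067 0.0496 0 0 0 -8.4 0;-0.0134 0.0992 0 0 0 -16.8 0;-0.02 0.1487 0 0 0 -25.2 0;-0.0269 0.198 0 0 0 -33.6 0;-0.0336 0.2478 0 0 0 -42 0",
)

```text
clock: 7.1
position: [0.3885, 0.1366, 0.2372]
ee_rot: [0.0, 0.898, 0.44, 0.0]
contact_force: [0.7, 0.5, -0.1]
width: 0.0855
gripper_force: 0.0
```

Emit:
servo_tool(
  series="-0.038 0.0323 0 0 0 -4 0;-0.0763 0.0646 0 0 0 -8 0;-0.1144 0.097 0 0 0 -12.6 0;-0.1525 0.129 0 0 0 -12.6 0;-0.1907 0.1615 0 0 0 -12.6 0",
)

```text
clock: 7.6
position: [0.3979, -0.1133, 0.2373]
ee_rot: [0.0, 0.846, 0.534, 0.0]
contact_force: [0.9, 0.8, -0.2]
width: 0.0857
gripper_force: 0.0
```

```bash
python3 - <<'E'
from h import *
s=manip.get_state();M=R.from_quat(np.roll(s['ee_rot'],-1));print(s['position'],s['qpos'],M.apply([1,0,0]))
print(M.inv().apply(np.array([.445,-.283,.2])-s['position']))
t=eyes.get_image('top');c=eyes.get_image('scene')
z=lambda i,x0,y0,x1,y1,k:cv2.resize(i[y0:y1,x0:x1],None,fx=k,fy=k,interpolation=cv2.INTER_CUBIC)
cv2.imwrite('pics/p5.png',np.hstack([z(t,340,185,450,295,3.6),z(c,330,200,440,310,3.6)])[:,:,::-1])
cv2.imwrite('pics/t5.png',t[:,:,::-1]);cv2.imwrite('pics/s5.png',c[:,:,::-1])
E
```

```text
[ 0.39789223 -0.11327086  0.23733621] [-4.46134425e-01  2.43429230e-02  1.80096875e+00  2.80799277e-04
  1.31582241e+00 -1.76419618e-03] [4.29953172e-01 9.02851148e-01 2.70944047e-04]
[-0.13299613  0.11548976  0.03735319]
```

View pics/p5.png

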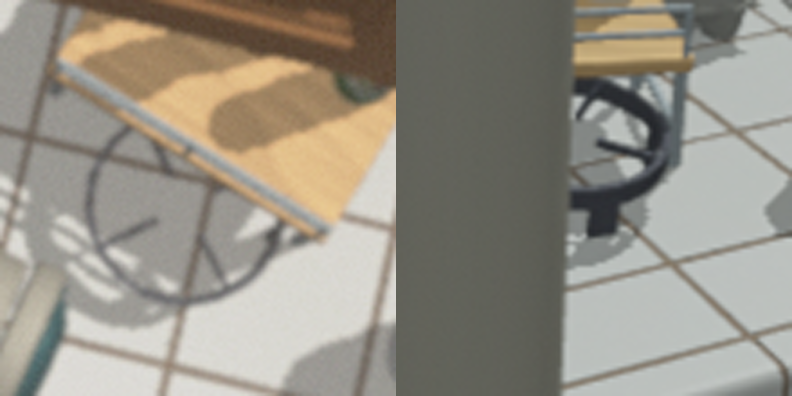

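The view confirms the wide short foot faces out. Its sole is at scene px (387,266); I'll use it to check the grasp point.

```bash
python3 - <<'E'
from h import *
p=plane('scene',[[387.3,265.6]],0.001)[0]; print(p)
# ring outer bottom/visible extents near foot: top view fit with lean
from scipy.optimize import least_squares
px=np.array([(89,190),(97,240),(128,278),(185,300),(225,290),(262,258),(103,150)])/3.6+[340,185]
n=np.array([np.cos(2.79),np.sin(2.79)])
e,r=ray('top',px)
def pts(c):
    # plane leaning: z = .0545 + .13*((xy-c).(-n))
    N=np.r_[.13*n,1]; d=N@np.r_[c,.0545]
    return e+r*((d-e@N)/(r@N))[:,None]
f=lambda c:np.hypot(*(pts(c)[:,:2]-c).T)-.076
s=least_squares(f,[.516,-.309]);print(s.x,f(s.x), s.x+.076*n, np.degrees(np.arctan2(*(p[:2]-s.x)[::-1])),np.hypot(*(p[:2]-s.x)))
E
```

```text
[ 0.4444861  -0.28569565  0.001     ]
[ 0.51882851 -0.31019841] [ 0.0002075  -0.00037637 -0.00104     0.00134652  0.00033603 -0.0008908
  0.00021576] [ 0.44747777 -0.28402451] 161.75812525359467 0.07827629158341783
```

Emit:
servo_tool(
  series="-0.034 0.03 0 0 0 -3 0;-0.067 0.059 0 0 0 -6.5 0;-0.1 0.088 0.03 0 0 -6.5 0;-0.134 0.1175 0.05 0 0 -6.5 0;-0.134 0.1175 0.1 0 0 -6.5 0",
)

```text
clock: 8.2
position: [0.4518, -0.29, 0.1402]
ee_rot: [0.007, 0.815, 0.58, 0.001]
contact_force: [0.5, -0.1, -0.7]
width: 0.0854
gripper_force: 0.0
```

Emit:
servo_tool(
  series="0 0 0 0 0 0 0;0 0 0 0 0 0 0;0 0 0.03 0 0 0 0;0 0 0.05 0 0 0 0;0 0 0.07 0 0 0 0",
)

```text
clock: 8.7
position: [0.4487, -0.2829, 0.0707]
ee_rot: [0.003, 0.813, 0.582, 0.001]
contact_force: [0.0, -0.1, 0.8]
width: 0.0854
gripper_force: 0.0
```

```bash
python3 - <<'E'
from h import *
s=manip.get_state();M=R.from_quat(np.roll(s['ee_rot'],-1));print(s['position'],s['qpos'],M.apply([1,0,0]))
print(M.inv().apply(np.array([.4465,-.285,.022])-s['position']))
t=eyes.get_image('top');c=eyes.get_image('scene')
z=lambda i,x0,y0,x1,y1,k:cv2.resize(i[y0:y1,x0:x1],None,fx=k,fy=k,interpolation=cv2.INTER_CUBIC)
cv2.imwrite('pics/p6.png',np.hstack([z(t,340,185,450,295,3.6),z(c,330,200,440,310,3.6)])[:,:,::-1])
E
```

```text
[ 0.44871146 -0.28291217  0.07066758] [-6.93875516e-01  3.49628670e-01  1.83924771e+00  2.20480508e-04
  9.47258307e-01 -3.64714176e-01] [ 0.32337471  0.94626932 -0.00177888]
[-0.00260421 -0.00166877  0.04866432]
```

Emit:
servo_tool(
  series="-0.001 -0.001 0.02 0 0 0 0;-0.002 -0.001 0.035 0 0 0 0;-0.002 -0.001 0.044 0 0 0 0;-0.002 -0.001 0.048 0 0 0 0;-0.002 -0.001 0.048 0 0 0 0",
)

```text
clock: 9.3
position: [0.4459, -0.2845, 0.0213]
ee_rot: [0.001, 0.814, 0.581, 0.0]
contact_force: [-0.0, 0.6, 0.1]
width: 0.0854
gripper_force: 0.0
```

Emit:
servo_tool(
  series="0 0 0 0 0 0 0.3;0 0 0 0 0 0 0.6;0 0 0 0 0 0 0.8;0 0 0 0 0 0 1;0 0 0 0 0 0 1",
  squeeze=60,
)

```text
clock: 9.8
position: [0.4453, -0.2844, 0.0205]
ee_rot: [0.0, 0.814, 0.581, 0.0]
contact_force: [0.3, -0.4, 0.5]
width: 0.0124
gripper_force: 0.0
```

Emit:
servo_tool(
  series="0 0 0 0 0 0 1;0 0 0 0 0 0 1;0 0 0 0 0 0 1;0 0 0 0 0 0 1;0 0 0 0 0 0 1",
)

```text
clock: 10.3
position: [0.4459, -0.2848, 0.0226]
ee_rot: [0.001, 0.814, 0.581, 0.001]
contact_force: [-2.5, 2.3, 15.9]
width: 0.0058
gripper_force: 58.4
```

Emit:
servo_tool(
  series="0 0 -0.004 0 0 0 1;0 0 -0.008 0 0 0 1;0 0 -0.012 0 0 0 1;0 0 -0.012 0 0 0 1;0 0 -0.012 0 0 0 1",
)

```text
clock: 10.8
position: [0.4442, -0.2836, 0.0315]
ee_rot: [-0.001, 0.814, 0.581, -0.0]
contact_force: [-0.5, -0.5, -3.3]
width: 0.0051
gripper_force: 58.5
```

Emit:
servo_tool(
  series="0.002 -0.01 0 0 0 0 1;0.005 -0.02 0 0 0 0 1;0.01 -0.039 0 0 0 0 1;0.01 -0.039 0 0 0 0 1;0.01 -0.039 0 0 0 0 1",
)

```text
clock: 11.3
position: [0.4112, -0.262, 0.0324]
ee_rot: [0.0, 0.814, 0.581, 0.0]
contact_force: [0.5, 0.5, -2.9]
width: 0.0051
gripper_force: 58.8
```

```bash
python3 - <<'E'
from h import *
s=manip.get_state();print(s['position'],s['width'],s['contact_force'],s['moment'])
t=eyes.get_image('top');c=eyes.get_image('scene')
z=lambda i,x0,y0,x1,y1,k:cv2.resize(i[y0:y1,x0:x1],None,fx=k,fy=k,interpolation=cv2.INTER_CUBIC)
cv2.imwrite('pics/p7.png',np.hstack([z(t,340,185,450,295,3.6),z(c,290,200,400,310,3.6)])[:,:,::-1])
E
```

```text
[ 0.41119948 -0.26195628  0.03240334] 0.005103415659615651 [ 0.5398898   0.52362892 -2.88220923] [ 0.00898036  0.17567228 -0.01065514]
```

View pics/p7.png

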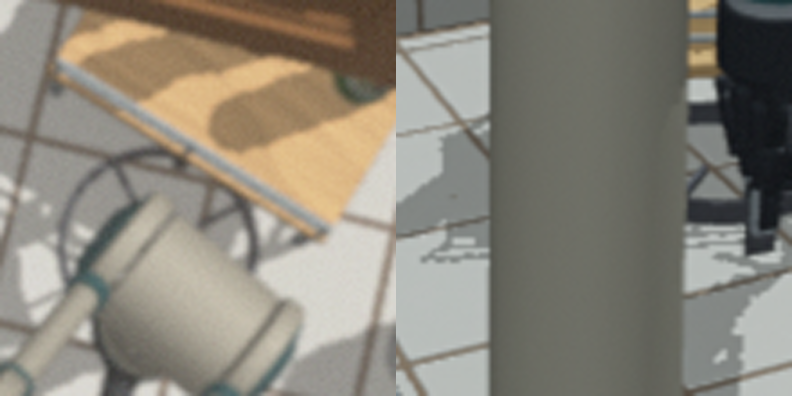

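Emit:
servo_tool(
  series="0.006 -0.025 0 0 0 0 1;0.012 -0.05 0 0 0 0 1;0.018 -0.07 0 0 0 0 1;0.021 -0.083 0 0 0 0 1;0.021 -0.083 -0.012 0 0 0 1",
)

```text
clock: 11.9
position: [0.3374, -0.2133, 0.0434]
ee_rot: [-0.003, 0.814, 0.581, -0.001]
contact_force: [-0.2, 0.2, -4.0]
width: 0.0049
gripper_force: 59.1
```

Emit:
servo_tool(
  series="0.03 0 0 0 0 0 1;0.065 0 0 0 0 0 1;0.1 0 0 0 0 0 1;0.126 0 0 0 0 0 1;0.126 0 0 0 0 0 1",
)

```text
clock: 12.4
position: [0.3824, -0.0944, 0.0446]
ee_rot: [0.0, 0.813, 0.582, 0.001]
contact_force: [0.0, -1.4, -3.3]
width: 0.0047
gripper_force: 59.2
```

Emit:
servo_tool(
  series="0 0 0.006 0 0 0 1;0 0 0.011 0 0 0 1;0 0 0.014 0 0 0 1;0 0 0.014 0 0 0 1;0 0 0.014 0 0 0 1",
)

```text
clock: 12.9
position: [0.3808, -0.097, 0.0303]
ee_rot: [0.0, 0.814, 0.581, -0.0]
contact_force: [-0.4, -0.3, -1.9]
width: 0.0047
gripper_force: 59.3
```

Emit:
servo_tool(
  series="0 0 0.002 0 0 0 1;0 0 0.003 0 0 0 1;0 0 0.003 0 0 0 0.8;0 0 0.003 0 0 0 0.4;0 0 0.003 0 0 0 0",
)

```text
clock: 13.4
position: [0.3816, -0.0966, 0.0276]
ee_rot: [0.001, 0.814, 0.581, 0.0]
contact_force: [-0.8, -0.1, -0.1]
width: 0.0453
gripper_force: 0.0
```

Emit:
servo_tool(
  series="0 0 0 0 0 0 0;0 0 -0.02 0 0 0 0;0 0 -0.06 0 0 0 0;0 0 -0.1 0 0 0 0;0 0 -0.13 0 0 0 0",
)

```text
clock: 13.9
position: [0.3816, -0.0965, 0.1596]
ee_rot: [0.001, 0.814, 0.581, 0.001]
contact_force: [-0.2, -0.6, -0.4]
width: 0.0853
gripper_force: 0.0
```

Emit:
servo_tool(
  series="-0.05 0 0 0 0 0 0;-0.1 0 0 0 0 0 0;-0.15 0 0 0 0 0 0;-0.2 0 0 0 0 0 0;-0.25 0 0 0 0 0 0",
)

```text
clock: 14.4
position: [0.2989, -0.3346, 0.1575]
ee_rot: [0.001, 0.814, 0.581, 0.0]
contact_force: [1.2, 0.9, -0.2]
width: 0.0854
gripper_force: 0.0
```

```bash
python3 - <<'E'
from h import *
s=manip.get_state();print(s['position'],s['qpos'],s['width'])
t=eyes.get_image('top');c=eyes.get_image('scene')
cv2.imwrite('pics/t8.png',t[:,:,::-1]);cv2.imwrite('pics/s8.png',c[:,:,::-1])
z=lambda i,x0,y0,x1,y1,k:cv2.resize(i[y0:y1,x0:x1],None,fx=k,fy=k,interpolation=cv2.INTER_CUBIC)
cv2.imwrite('pics/p8.png',np.hstack([z(t,270,220,380,330,3.6),z(c,260,230,370,340,3.6)])[:,:,::-1])
print(proj('top',[[.45,-.12,.05]]),proj('scene',[[.45,-.12,.05]]))
E
```

```text
[ 0.29887835 -0.33456559  0.15754764] [-9.97301725e-01  1.43737475e-01  1.87821493e+00  4.12582541e-04
  1.11862655e+00 -6.66555928e-01] 0.0854289404562249
[[324.64684317 265.83941379]] [[337.05954948 269.58820019]]
```

View pics/p8.png

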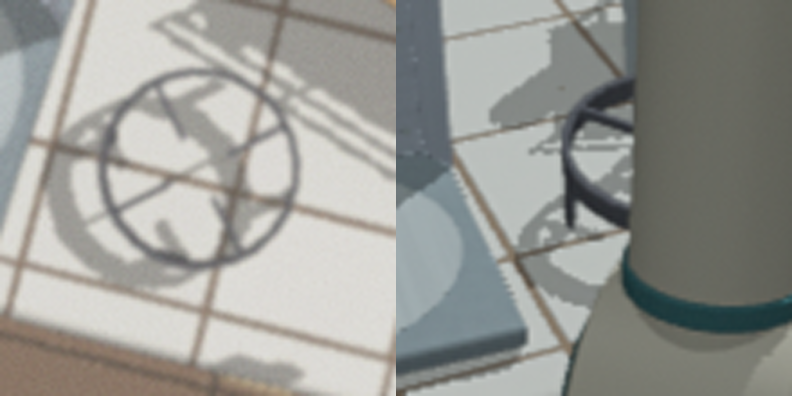

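The ring is out on clear counter, standing on its feet at top px ~(326,267), with all four arms visible. I'll fit its pose.

```bash
cat > m3.py <<'E'
from h import *
from scipy.optimize import least_squares
def fit(px,short,z,lean,c0):
    n=np.array([np.cos(short),np.sin(short)]); e,r=ray('top',px)
    def pts(c,r=r):
        N=np.r_[lean*n,1]; d=N@np.r_[c,z]; return e+r*((d-e@N)/(r@N))[:,None]
    f=lambda c:np.hypot(*(pts(c)[:,:2]-c).T)-.076
    s=least_squares(f,c0,loss='soft_l1',f_scale=.002); return s.x,f(s.x),pts
if __name__=='__main__':
    k=lambda a:np.array(a,float)/3.6+[270,220]
    t=cv2.cvtColor(cv2.imread('pics/t8.png'),cv2.COLOR_BGR2GRAY).astype(float)
    px=k([(105,165),(294,168),(204,72),(196,264),(270,105),(130,228),(268,234)])
    c,res,pts=fit(px,np.radians(161),.0545,.13,[.453,-.121]); print(c,res)
    for a in [(160,95),(183,135),(120,208),(165,183),(235,152),(272,131),(220,205),(234,248)]:
        q=pts(c,ray('top',[k(a)])[1])[0,:2]-c; print(a,np.degrees(np.arctan2(q[1],q[0])),np.hypot(*q))
    # automatic refinement: dark pixels near the ring
    bg=cv2.GaussianBlur(t,(0,0),4); ys,xs=np.mgrid[225:325,275:375]; ys=ys.ravel();xs=xs.ravel()
    w=(bg-t)[ys,xs]; P=pts(c,ray('top',np.c_[xs,ys])[1])[:,:2]-c; rr=np.hypot(*P.T)
    m=(w>12)&(abs(rr-.076)<.006); c2,res,_=fit(np.c_[xs,ys][m],np.radians(161),.0545,.13,c); print('auto',c2,m.sum())
    m=(w>8)&(rr>.03)&(rr<.066); a=np.degrees(np.arctan2(P[m,1],P[m,0])); h=np.histogram(a%90,18,(0,90))[0]; print(h)
E
python3 m3.py
```

```text
[ 0.44800149 -0.12145188] [-0.00254369 -0.00146307 -0.00206505 -0.00071155 -0.00240931 -0.00442939
 -0.00082026]
(160, 95) 27.766815261859776 0.06373653984363484
(183, 135) 25.472848923368336 0.02776422179541434
(120, 208) 116.67330474840035 0.06928621506997529
(165, 183) 114.54126245185516 0.02901304952766773
(235, 152) -68.37657870444622 0.03078027458076791
(272, 131) -64.70793027926177 0.06375879095231882
(220, 205) -150.87232273041198 0.03391633748100828
(234, 248) -156.73136722119224 0.06869943879733008
auto [ 0.44836971 -0.12077553] 514
[22 21 18 27 55 72 28 23 12 10 12 21 28 14 10  8 19 27]
```

Emit:
servo_tool(
  series="0.042 0.025 0 0 0 0 0;0.084 0.05 0 0 0 0 0;0.126 0.075 0 0 0 0 0;0.168 0.1 0 0 0 0 0;0.21 0.125 0 0 0 0 0",
)

```text
clock: 15.0
position: [0.4873, -0.1725, 0.1573]
ee_rot: [0.0, 0.814, 0.581, 0.0]
contact_force: [0.2, -1.2, -0.1]
width: 0.0854
gripper_force: 0.0
```

Emit:
servo_tool(
  series="0.041 0.024 0 0 0 0 0;0.041 0.024 0 0 0 0 0;0.041 0.024 0.03 0 0 0 0;0.041 0.024 0.05 0 0 0 0;0.041 0.024 0.05 0 0 0 0",
)

```text
clock: 15.5
position: [0.5192, -0.1424, 0.1046]
ee_rot: [-0.003, 0.814, 0.581, -0.002]
contact_force: [-0.6, 0.3, -0.5]
width: 0.0857
gripper_force: 0.0
```

```bash
python3 - <<'E'
from h import *
s=manip.get_state();M=R.from_quat(np.roll(s['ee_rot'],-1));print(s['position'],s['qpos'],M.apply([1,0,0]))
print(M.inv().apply(np.array([.5215,-.1456,.036])-s['position']))
E
```

```text
[ 0.51921427 -0.14240275  0.10461209] [-3.96785066e-01  3.27979383e-01  1.76932982e+00 -2.72323547e-04
  1.05156415e+00 -6.63343475e-02] [3.24341601e-01 9.45939990e-01 2.47679715e-04]
[-0.00230004  0.00369859  0.06858641]
```

Emit:
servo_tool(
  series="0 0.001 0.03 0 0 0 0;0 0.001 0.055 0 0 0 0;0 0.001 0.07 0 0 0 0;0 0.001 0.07 0 0 0 0.3;0 0.001 0.07 0 0 0 0.6",
)

```text
clock: 16.0
position: [0.5235, -0.1445, 0.0383]
ee_rot: [0.001, 0.814, 0.581, 0.0]
contact_force: [0.5, -0.1, -0.4]
width: 0.059
gripper_force: 0.0
```

Emit:
servo_tool(
  series="0 0 0 0 0 0 0.8;0 0 0 0 0 0 1;0 0 0 0 0 0 1;0 0 0 0 0 0 1;0 0 0 0 0 0 1",
  squeeze=80,
)

```text
clock: 16.5
position: [0.5231, -0.1441, 0.0373]
ee_rot: [0.0, 0.814, 0.581, 0.0]
contact_force: [-0.0, -0.7, -3.5]
width: 0.0047
gripper_force: 80.5
```

Emit:
servo_tool(
  series="0 0 0 0 0 0 1;0 0 0 0 0 0 1;0 0 -0.005 0 0 0 1;0 0 -0.01 0 0 0 1;0 0 -0.02 0 0 0 1",
)

```text
clock: 17.0
position: [0.5227, -0.1439, 0.0576]
ee_rot: [-0.0, 0.814, 0.581, -0.0]
contact_force: [0.6, 0.0, -4.0]
width: 0.0048
gripper_force: 80.4
```

Emit:
servo_tool(
  series="0 0 -0.03 0 0 0 1;0 0 -0.06 0 0 0 1;0 0 -0.09 0 0 0 1;0 0 -0.1 0 0 0 1;0 0 -0.1 0 0 0 1",
)

```text
clock: 17.5
position: [0.5241, -0.1445, 0.1594]
ee_rot: [0.002, 0.814, 0.581, 0.001]
contact_force: [0.0, -0.2, -3.2]
width: 0.0046
gripper_force: 80.4
```

```bash
python3 - <<'E'
from h import *
s=manip.get_state();M=R.from_quat(np.roll(s['ee_rot'],-1));print(s['position'],s['qpos'],s['width'],s['moment'],M.apply([1,0,0]))
t=eyes.get_image('top');c=eyes.get_image('scene')
cv2.imwrite('pics/t9.png',t[:,:,::-1]);cv2.imwrite('pics/s9.png',c[:,:,::-1])
z=lambda i,x0,y0,x1,y1,k:cv2.resize(i[y0:y1,x0:x1],None,fx=k,fy=k,interpolation=cv2.INTER_CUBIC)
cv2.imwrite('pics/p9.png',np.hstack([z(t,260,200,390,330,3),z(c,260,170,390,300,3)])[:,:,::-1])
E
```

```text
[ 0.52412873 -0.14450418  0.15935759] [-3.96964946e-01  2.77620555e-01  1.69021159e+00 -8.38205958e-05
  1.16917293e+00 -6.61522352e-02] 0.004583890135083001 [-0.10995689 -0.34807071  0.03580429] [ 3.24781757e-01  9.45788912e-01 -3.80387402e-04]
```

View pics/p9.png

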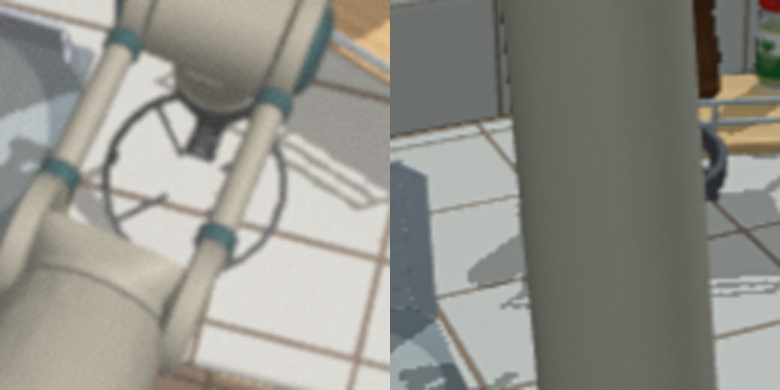

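The support is held level at its +x foot. Now lift and turn.

Emit:
servo_tool(
  series="0 0 -0.02 0 0 -8 1;0 0 -0.04 0 0 -16 1;0 0 -0.05 0 0 -24 1;0 0 -0.05 0 0 -32 1;0 0 -0.05 0 0 -40 1",
)

```text
clock: 18.1
position: [0.5221, -0.1435, 0.2055]
ee_rot: [-0.002, 0.564, 0.826, -0.0]
contact_force: [-0.8, -0.1, -3.9]
width: 0.0047
gripper_force: 80.4
```

Emit:
servo_tool(
  series="0 0 0 0 0 -8 1;0 0 0 0 0 -16 1;0 0 0 0 0 -24 1;0 0 0 0 0 -32 1;0 0 0 0 0 -40 1",
)

```text
clock: 18.6
position: [0.5216, -0.1432, 0.2048]
ee_rot: [-0.003, 0.247, 0.969, 0.001]
contact_force: [-0.4, -0.1, -3.0]
width: 0.0042
gripper_force: 80.4
```

Emit:
servo_tool(
  series="0 0 0 0 0 -8 1;0 0 0 0 0 -16 1;0 0 0 0 0 -24 1;0 0 0 0 0 -32 1;0 0 0 0 0 -40 1",
)

```text
clock: 19.1
position: [0.5213, -0.1431, 0.2046]
ee_rot: [-0.003, -0.099, 0.995, 0.002]
contact_force: [-0.5, 0.3, -4.3]
width: 0.0047
gripper_force: 80.4
```

```bash
python3 - <<'E'
from h import *
s=manip.get_state();M=R.from_quat(np.roll(s['ee_rot'],-1));x=M.apply([1,0,0]);print(s['position'],s['qpos'],np.degrees(np.arctan2(x[1],x[0])))
a=-.30;X=np.array([np.cos(a),np.sin(a)]);print(M.inv().apply(np.r_[np.array([.529,.118])-.076*X,.21]-s['position']))
E
```

```text
[ 0.52128211 -0.14308869  0.20464828] [-3.97005744e-01  2.44468657e-01  1.61721857e+00  5.67623730e-04
  1.28658403e+00 -2.16631525e+00] -168.63462817400944
[ 0.00776572  0.29079479 -0.00409094]
```

Emit:
servo_tool(
  series="0.001 0.04 0 0 0 0 1;0.002 0.085 -0.004 0 0 0 1;0.004 0.13 -0.004 0 0 0 1;0.006 0.175 -0.004 0 0 0 1;0.007 0.22 -0.004 0 0 0 1",
)

```text
clock: 19.6
position: [0.4715, 0.0723, 0.209]
ee_rot: [-0.003, -0.096, 0.995, 0.001]
contact_force: [1.0, 0.4, -3.6]
width: 0.0047
gripper_force: 80.3
```

Emit:
servo_tool(
  series="0.001 0.04 0 0 0 -5 1;0.001 0.07 0 0 0 -12 1;0.001 0.07 0 0 0 -20 1;0.001 0.07 0 0 0 -28 1;0.001 0.07 0 0 0 -36 1",
)

```text
clock: 20.1
position: [0.4574, 0.1394, 0.2089]
ee_rot: [-0.003, -0.402, 0.916, 0.001]
contact_force: [-0.2, -0.3, -3.8]
width: 0.0041
gripper_force: 80.4
```

Emit:
servo_tool(
  series="0 0 0 0 0 -6 1;0 0 0 0 0 -12 1;0 0 0 0 0 -18 1;0 0 0 0 0 -22 1;0 0 0 0 0 -22 1",
)

```text
clock: 20.6
position: [0.4577, 0.1389, 0.2091]
ee_rot: [-0.003, -0.567, 0.824, 0.001]
contact_force: [0.3, 0.2, -3.1]
width: 0.0052
gripper_force: 80.3
```

```bash
cat > w.py <<'E'
from h import *
import sys
s=manip.get_state();M=R.from_quat(np.roll(s['ee_rot'],-1));x=M.apply([1,0,0]);print(s['position'],s['qpos'],np.degrees(np.arctan2(x[1],x[0])),s['contact_force'])
a=-.30;X=np.array([np.cos(a),np.sin(a)]);print(M.inv().apply(np.r_[np.array([.529,.118])-.076*X,.21]-s['position']))
t=eyes.get_image('top');c=eyes.get_image('scene');n=sys.argv[1]
cv2.imwrite(f'pics/t{n}.png',t[:,:,::-1]);cv2.imwrite(f'pics/s{n}.png',c[:,:,::-1])
z=lambda i,x0,y0,x1,y1,k:cv2.resize(i[y0:y1,x0:x1],None,fx=k,fy=k,interpolation=cv2.INTER_CUBIC)
cv2.imwrite(f'pics/p{n}.png',np.hstack([z(t,180,170,310,300,3),z(c,165,200,305,340,390/140)])[:,:,::-1])
E
python3 w.py 10
```

```text
[0.45767378 0.13886178 0.20905471] [ 1.48786460e-01  1.48120978e-01  1.73287465e+00  2.38362104e-04
  1.26689138e+00 -2.62688986e+00] -110.96912480661165 [ 0.30023999  0.17179007 -3.0605356 ]
[-0.00103136  0.00177168 -0.0009384 ]
```

View pics/p10.png

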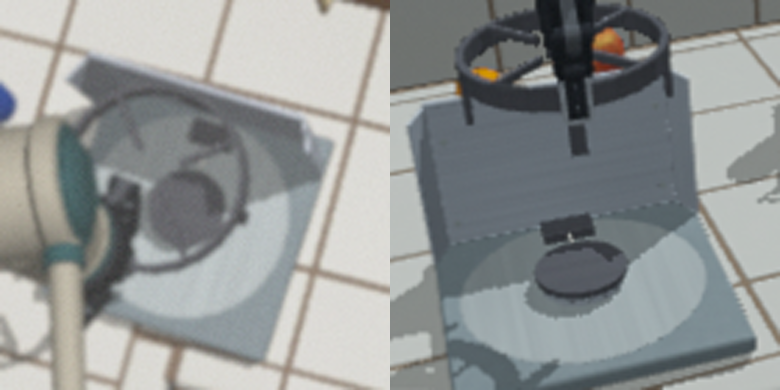

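The top picture shows the burner clear at px (242,239) and the block at (250,214). The ring is above the hob, with feet visible at its right. I'll fit both.

```bash
python3 - <<'E'
from m3 import *
np.set_printoptions(precision=4,suppress=True)
k=lambda a:np.array(a,float)/3+[180,170]
im=cv2.imread('pics/t10.png'); t=cv2.cvtColor(im,cv2.COLOR_BGR2GRAY).astype(float)
c,res,pts=fit(k([(246,180),(241,205),(215,245),(165,270),(225,130),(190,101),(158,94),(120,100)]),0,.2365,0,[.53,.12]); print(c,res)
for z in (.225,.245): print(z,fit(k([(246,180),(241,205),(215,245),(165,270),(225,130),(190,101),(158,94),(120,100)]),0,z,0,[.53,.12])[:2])
for a in [(128,108),(140,145),(232,140),(188,162),(241,216)]:
    q=plane('top',[k(a)],.2365)[0,:2]-c; print(a,np.degrees(np.arctan2(q[1],q[0])),np.hypot(*q))
# burner: dark blob in both views
b=plane('top',[k((186,207))],.036); b2=plane('scene',[[ (581-390)/2.786+165,269/2.786+200]],.036)
bl=plane('top',[k((209,131))],.03); bl2=plane('scene',[[(568-390)/2.786+165,222/2.786+200]],.03)
print('burner',b,b2,'block',bl,bl2)
g=plane('top',[k((87,55)),k((305,122))],.158); d=g[0]-g[1]; print('guard yaw',np.arctan2(-d[0],d[1]),g.mean(0))
e=plane('top',[k((262,361)),k((333,140))],.02); d=e[1]-e[0]; print('right edge yaw',np.arctan2(d[1],d[0]),e)
# arms by scene view level check: ring z at far/near
E
```

```text
[0.5223 0.11  ] [ 0.0024  0.0008 -0.0017 -0.0032 -0.0013 -0.0006 -0.0009 -0.0005]
0.225 (array([0.5247, 0.1116]), array([ 0.0023,  0.0009, -0.0012, -0.0021, -0.0015, -0.0007, -0.0008,
        0.0001]))
0.245 (array([0.5205, 0.1088]), array([ 0.0024,  0.0007, -0.0022, -0.0041, -0.0011, -0.0006, -0.001 ,
       -0.0008]))
(128, 108) 18.10656070699256 0.06673359941728312
(140, 145) 17.2444087417079 0.033623271045975914
(232, 140) -61.90200491867546 0.07525926496899879
(188, 162) -60.014020525617816 0.03488640468717957
(241, 216) -110.45735533942184 0.07958604948046033
burner [[0.5308 0.1184 0.036 ]] [[0.5232 0.1217 0.036 ]] block [[0.6063 0.0982 0.03  ]] [[0.6023 0.094  0.03  ]]
guard yaw -0.31270183551648423 [0.6198 0.0893 0.158 ]
right edge yaw -0.3062722321815391 [[ 0.3832  0.0458  0.02  ]
 [ 0.5979 -0.0221  0.02  ]]
```

Emit:
servo_tool(
  series="-0.003 0.002 0 0 0 -2.4 1;-0.003 0.002 0.04 0 0 -2.4 1;-0.003 0.002 0.08 0 0 -2.4 1;-0.003 0.002 0.12 0 0 -2.4 1;-0.003 0.002 0.134 0 0 -2.4 1",
)

```text
clock: 21.2
position: [0.4548, 0.1419, 0.0732]
ee_rot: [-0.004, -0.583, 0.812, 0.002]
contact_force: [-1.4, 0.0, -3.0]
width: 0.0049
gripper_force: 80.3
```

Emit:
servo_tool(
  series="0 0 0 0 0 0 1;0 0 0 0 0 0 1;0 0 0 0 0 0 1",
)

```text
clock: 21.5
position: [0.4601, 0.1428, 0.0785]
ee_rot: [0.001, -0.584, 0.812, -0.001]
contact_force: [-0.6, -0.2, -4.3]
width: 0.0046
gripper_force: 80.3
```

```bash
python3 w.py 11
```

```text
[0.46014488 0.14275008 0.07853501] [ 1.56350924e-01  2.78800769e-01  1.92943217e+00 -1.45364621e-04
  9.30601633e-01 -2.66104108e+00] -108.57027923441726 [-0.62800523 -0.21112547 -4.28926147]
[ 0.00321168  0.00249708 -0.1314755 ]
```

View pics/p11.png

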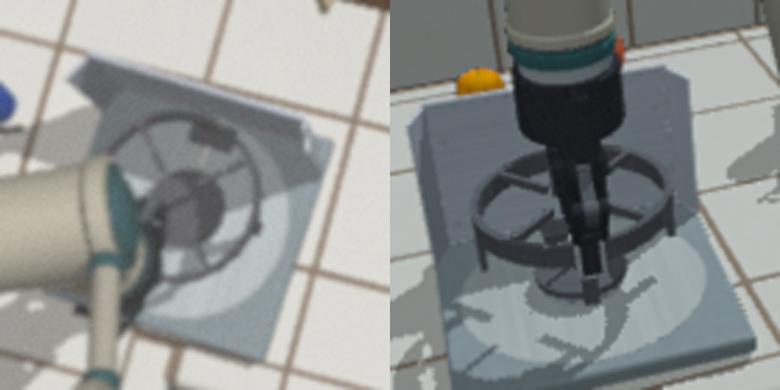

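The ring hovers over the burner, level, with its short-foot side toward the block (top crop (213,132), guard side). I'll fit the residual offset numerically.

```bash
python3 - <<'E'
from m3 import *
np.set_printoptions(precision=4,suppress=True)
k=lambda a:np.array(a,float)/3+[180,170]
t=cv2.cvtColor(cv2.imread('pics/t11.png'),cv2.COLOR_BGR2GRAY).astype(float)
z=.104
c,res,pts=fit(k([(260,190),(250,235),(225,264),(195,280),(243,150),(215,122),(180,115),(150,123),(122,140)]),0,z,0,[.53,.12]); print(c,res)
bg=cv2.GaussianBlur(t,(0,0),4); ys,xs=np.mgrid[200:270,215:275]; ys=ys.ravel();xs=xs.ravel()
P=plane('top',np.c_[xs,ys],z)[:,:2]
for i in range(4):
    q=P-c; rr=np.hypot(*q.T); m=((bg-t)[ys,xs]>6)&(abs(rr-.076)<.007)
    c,r,_=fit(np.c_[xs,ys][m],0,z,0,c)
print('auto',c,m.sum())
for a in [(146,145),(158,180),(228,255),(216,225),(257,228)]:
    q=plane('top',[k(a)],z)[0,:2]-c; print(a,np.degrees(np.arctan2(q[1],q[0])),np.hypot(*q))
s=manip.get_state();print(s['position'],s['position'][:2]+.076*np.array([np.cos(np.radians(-18.57)),np.sin(np.radians(-18.57))]))
E
```

```text
[0.5296 0.1137] [ 0.0002 -0.0004 -0.0004  0.0015 -0.0017  0.002   0.0014 -0.0009 -0.0003]
auto [0.5309 0.1176] 478
(146, 145) 28.42511355238171 0.054894678435848124
(158, 180) 42.72539621822241 0.02109577835979011
(228, 255) -136.6768481044205 0.07452736517169199
(216, 225) -123.7660462344029 0.04788916192103299
(257, 228) -111.00120351672409 0.08290082523138043
[0.4599 0.1427 0.0787] [0.532  0.1185]
```

Emit:
servo_tool(
  series="0 0.0015 0.006 0 0 0 1;0 0.0015 0.012 0 0 0 1;0 0.0015 0.018 0 0 0 1;0 0.0015 0.023 0 0 0 1;0 0.0015 0.025 0 0 0 1",
)

```text
clock: 22.1
position: [0.4569, 0.143, 0.0515]
ee_rot: [-0.001, -0.584, 0.812, 0.0]
contact_force: [-0.1, 0.2, -4.1]
width: 0.0045
gripper_force: 80.4
```

Emit:
servo_tool(
  series="0 0 0.001 0 0 0 1;0 0 0.002 0 0 0 1;0 0 0.002 0 0 0 1",
)

```text
clock: 22.4
position: [0.4575, 0.143, 0.0503]
ee_rot: [0.0, -0.584, 0.812, -0.0]
contact_force: [0.2, 0.9, -3.5]
width: 0.0044
gripper_force: 80.4
```

Emit:
servo_tool(
  series="0 0 0.001 0 0 0 1;0 0 0.002 0 0 0 1;0 0 0.002 0 0 0 1",
)

```text
clock: 22.7
position: [0.4576, 0.1431, 0.0486]
ee_rot: [0.0, -0.584, 0.812, -0.0]
contact_force: [-0.3, -0.3, -0.7]
width: 0.0044
gripper_force: 80.4
```

Emit:
servo_tool(
  series="0 0 0.001 0 0 0 1;0 0 0.0015 0 0 0 1;0 0 0.0015 0 0 0 1",
)

```text
clock: 23.0
position: [0.4576, 0.1431, 0.0483]
ee_rot: [0.0, -0.584, 0.812, -0.0]
contact_force: [-4.1, -0.5, 10.0]
width: 0.0043
gripper_force: 81.9
```

Emit:
servo_tool(
  series="0 0 -0.001 0 0 0 1;0 0 -0.001 0 0 0 0.85;0 0 -0.001 0 0 0 0.6;0 0 -0.001 0 0 0 0.2;0 0 -0.001 0 0 0 0",
)

```text
clock: 23.5
position: [0.4577, 0.143, 0.0478]
ee_rot: [0.0, -0.584, 0.812, -0.0]
contact_force: [-0.5, -0.9, 0.2]
width: 0.0559
gripper_force: 0.0
```

Emit:
servo_tool(
  series="0 0 0 0 0 0 0;0 0 -0.01 0 0 0 0;0 0 -0.04 0 0 0 0;0 0 -0.08 0 0 0 0;0 0 -0.12 0 0 0 0",
)

```text
clock: 24.0
position: [0.457, 0.1429, 0.1696]
ee_rot: [-0.0, -0.584, 0.812, 0.0]
contact_force: [1.2, 0.5, 0.0]
width: 0.0859
gripper_force: 0.0
```

Emit:
servo_tool(
  series="0.05 0 0 0 0 0 0;0.1 0 0 0 0 0 0;0.15 0 0 0 0 0 0;0.2 0 0 0 0 0 0;0.25 0 0 0 0 0 0",
)

```text
clock: 24.5
position: [0.3934, 0.0555, 0.1598]
ee_rot: [-0.017, -0.563, 0.826, -0.03]
contact_force: [0.1, -0.8, 0.2]
width: 0.0857
gripper_force: 0.0
```

Emit:
servo_tool(
  series="0.05 0 0 0 0 0 0;0.1 0 0 0 0 0 0;0.12 0 0 0 0 0 0",
)

```text
clock: 24.8
position: [0.3549, 0.0054, 0.1578]
ee_rot: [-0.034, -0.545, 0.836, -0.056]
contact_force: [-0.3, 0.1, -0.3]
width: 0.0853
gripper_force: 0.0
```

```bash
python3 w.py 12
```

```text
[0.35492848 0.00539844 0.15779731] [-0.04633626  0.00695156  2.04180575 -0.14796695  1.08687835 -2.70371125] -114.01015507618351 [-0.34919443  0.10573263 -0.33200494]
[-0.1573548  -0.04174542 -0.06898365]
```

Joint 6 reached its stop while I backed away, so I'll unwind it right now.

Emit:
servo_tool(
  series="0 0 0 0 0 8 0;0 0 0 0 0 16 0;0 0 0 0 0 24 0;0 0 0 0 0 32 0;0 0 0 0 0 40 0",
)

```text
clock: 25.4
position: [0.3572, 0.0064, 0.1582]
ee_rot: [-0.012, -0.224, 0.973, -0.064]
contact_force: [-0.1, 0.3, 0.1]
width: 0.0854
gripper_force: 0.0
```

```bash
cat > f.py <<'E'
from m3 import *
import sys
np.set_printoptions(precision=4,suppress=True)
f=sys.argv[1]
s=manip.get_state();print(s['position'],s['qpos'],s['ee_rot'])
X=np.array([np.cos(-.303),np.sin(-.303)]);Y=np.array([-X[1],X[0]]);o=np.array([.529,.118])
z=.0745
for n in ('top','scene'):
    t=cv2.cvtColor(cv2.imread(f'pics/{n[0]}{f}.png'),cv2.COLOR_BGR2GRAY).astype(float)
    # radial profile: darkest radius along each bearing, in the ring's upper plane
    c=o.copy(); th=np.radians(np.arange(0,360,3))
    for i in range(5):
        rr=np.arange(.066,.0865,.0005); A=[];
        for a in th:
            P=np.c_[c[0]+rr*np.cos(a),c[1]+rr*np.sin(a),np.full(len(rr),z)]; p=proj(n,P).astype(np.float32)
            v=cv2.remap(t.astype(np.float32),p[:,0],p[:,1],cv2.INTER_LINEAR)[:,0] if 0 else np.array([cv2.getRectSubPix(t.astype(np.float32),(1,1),(float(x),float(y)))[0,0] for x,y in p])
            w=np.clip(np.median(v)-5-v,0,None); A.append([a,(w*rr).sum()/w.sum() if w.sum()>30 else np.nan])
        A=np.array(A); A=A[~np.isnan(A[:,1])]
        D=A[:,1]-.0760; G=np.c_[np.cos(A[:,0]),np.sin(A[:,0])]
        k=abs(D-np.median(D))<.005; d=np.linalg.lstsq(np.c_[G[k],np.ones(k.sum())],D[k],rcond=None)[0]; c=c+d[:2]
    print(n,'centre',c,'hob frame',(c-o)@X,(c-o)@Y,'dr',d[2],k.sum())
E
python3 f.py 12
```

```text
[0.3572 0.0064 0.1582] [-0.0447  0.0092  2.0382 -0.1465  1.0866 -1.9998] [-0.0116 -0.2236  0.9725 -0.064 ]
top centre [0.529  0.1171] hob frame 0.0002738509868955614 -0.0008478206935356422 dr -0.0006761229175841223 106
scene centre [0.5192 0.1232] hob frame -0.010928969629703715 0.002004190851478288 dr -0.004838241025990208 29
```

```bash
python3 - <<'E'
from h import *
np.set_printoptions(precision=3,suppress=True)
t=eyes.get_image('top');sc=eyes.get_image('scene');cv2.imwrite('pics/t13.png',t[:,:,::-1]);cv2.imwrite('pics/s13.png',sc[:,:,::-1])
g=cv2.cvtColor(t,cv2.COLOR_RGB2GRAY).astype(np.float32)
samp=lambda P,n='top',g=g:np.array([cv2.getRectSubPix(g,(1,1),tuple(map(float,p)))[0,0] for p in proj(n,P)])
c=np.array([.529,.1171]); rr=np.linspace(.044,.068,9); deg=np.arange(-180,180,2)
I=np.array([samp(np.c_[c[0]+rr*np.cos(a),c[1]+rr*np.sin(a),np.full(9,.072)]) for a in np.radians(deg)]).mean(1)
n=len(I); loc=(np.roll(I,5)+np.roll(I,-5))/2-I   # darker than +-10 deg neighbours
for a0 in (-152.4,-62.4,27.6,117.6):
    d=(deg-a0+180)%360-180; k=abs(d)<14; w=np.clip(loc[k],0,None); print(a0,'arm at',(w*d[k]).sum()/w.sum(),loc[k].round(0))
# changes elsewhere
o=cv2.imread('pics/top0.png')[:,:,::-1]; os=cv2.imread('pics/scene0.png')[:,:,::-1]
for nm,(a,b,x0,y0,x1,y1) in dict(mug=(t,o,450,262,485,310),shelfT=(t,o,375,192,455,230),blue=(t,o,164,192,188,214),shelfS=(sc,os,315,165,345,205),mugS=(sc,os,440,205,490,250),millS=(sc,os,350,140,372,205)).items():
    print(nm,np.abs(a[y0:y1,x0:x1].astype(int)-b[y0:y1,x0:x1]).mean())
d=np.abs(t.astype(int)-o).sum(2)[240:330,120:190]>60; ys,xs=np.nonzero(d); print('salt top diff',len(xs),xs.min()+120,xs.max()+120,ys.min()+240,ys.max()+240)
d=np.abs(sc.astype(int)-os).sum(2)[330:430,110:230]>60; ys,xs=np.nonzero(d); print('salt scene diff',len(xs),xs.min()+110,xs.max()+110,ys.min()+330,ys.max()+330, 'expect',proj('scene',[[.36,.35,0],[.36,.35,.09]]),proj('top',[[.36,.35,0],[.36,.35,.09]]))
E
```

```text
-152.4 arm at -3.375025637973778 [-24. -18.  -6.  12.  29.  37.  30.  15.  -1. -11. -13.  -9.  -3.   1.]
-62.4 arm at 0.2578151620015397 [ -8. -15. -17. -12.  -1.  14.  29.  33.  26.  12.  -3. -14. -19. -18.]
27.6 arm at -1.2793030997381485 [ -8. -10.  -8.  -2.   8.  17.  22.  19.  11.   1.  -8. -12. -10.  -7.]
117.6 arm at -4.104623697936341 [-25. -14.   7.  32.  52.  57.  44.  20.  -4. -21. -27. -22. -13.  -6.]
mug 2.034126984126984
shelfT 2.655921052631579
blue 2.5366161616161618
shelfS 30.994722222222222
mugS 4.772444444444444
millS 42.8053613053613
salt top diff 695 135 189 290 329
salt scene diff 2621 116 229 330 429 expect [[164.782 399.09 ]
 [155.12  361.486]] [[165.562 298.851]
 [154.411 298.389]]
```

```bash
python3 - <<'E'
import cv2,numpy as np
s=cv2.imread('pics/s13.png').astype(int);g=s.sum(2)//3
for y in range(350,412,2): print(y,' '.join(f'{g[y,x]:3d}' for x in range(136,186,2)))
E
```

```text
350 193 192 193 193 193 193 193 193 193 192 192 122 159 192 192 191 192 192 192 191 191 192 192 177 136
352 193 193 193 193 193 193 193 193 193 193 195 123 144 192 192 192 191 192 192 192 192 192 192 182 136
354 193 193 193 193 193 193 193 193 193 192 194 137 132 192 191 191 191 192 192 191 191 192 192 157 136
356 194 193 193 193 193 193 193 193 193 192 193 146 120 189 191 192 192 192 192 191 191 191 192 189 142
358 193 193 193 193 193 193 194 193 189 184 184 157 127 183 192 191 192 192 192 191 191 192 191 192 192
360 193 193 193 193 193 192 192 168 173 158 169 168 176 181 192 191 191 191 191 192 191 191 192 191 192
362 193 194 193 192 192 192 167 166 173 164 165 179 181 158 176 192 191 191 191 191 191 191 191 191 191
364 193 193 193 192 193 182 153 157 162 160 172 176 175 157 151 189 191 191 191 191 191 190 191 191 192
366 193 193 193 193 194 132 142 156 162 162 161 159 152 147 141 177 191 191 191 191 191 191 191 191 191
368 193 192 192 193 193 117 127 138 140 148 143 140 140 136 120 168 191 191 191 191 191 191 191 192 192
370 193 191 193 193 193 121 123 125 129 135 129 128 127 113 
[... 1423 characters left out ...]
 191 182 135 133 133 132 133 134 130 128 123 116 130 184 191 191 191 192 191
400 190 190 191 190 191 191 182 154 130 129 131 133 132 133 130 128 124 124 149 191 191 191 191 191 191
402 190 190 190 190 191 157 136 135 135 127 128 131 131 131 128 124 128 134 185 192 191 191 191 191 191
404 190 190 190 189 157 134 136 135 136 134 131 130 131 128 113 105 136 162 192 191 192 191 191 191 191
406 190 191 184 137 134 134 135 135 136 136 134 135 136 136 116  88 145 192 191 191 191 191 191 191 191
408 190 184 150 134 135 135 136 135 136 135 135 136 136 136 116  83 149 192 191 191 191 191 190 191 191
410 185 136 135 135 136 135 135 136 135 136 135 135 135 135 164 119 135 192 192 191 191 191 190 191 191
```

The salt stands upright: its dome is at rows 358–376 and its body runs down to row 404, matching the projected position. The ring is centred within about 1 mm and level, with its yaw about 2° off. The arm touches nothing, so I'm handing in.

```bash
python3 -c "
from rig import manip
print(manip.sign_off())"
```

```text
the job is handed in; nothing more can be done
None
```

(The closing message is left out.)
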